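Clear the sharpener's guard plate and hold a chisel in its feed slot

ROBOT

A 7-joint arm with a two-finger parallel gripper is mounted at the origin on the work surface. World frame = base frame: x ahead of the robot, y to its left, z up, the work surface at z = 0. Lengths are in m, angles in rad, forces in N, time in s.
With the tool pointing down it reaches from about 0.35 to 0.9 m from the base axis. Payload 7.2 kg.
Tool frame: the origin (TCP) lies midway between the tips of the shut fingers; the grasp point (between the pads) lies 19 mm behind it (bot.grip_point_offset is the distance from the TCP to the grasp point, in m); z points along the fingers, x is the direction in which the jaws open and shut, and the axes are right-handed (so a half turn about z gives the same grasp; the last joint's range is limited). The gripper opens to 85 mm and grips with 20 to 120 N. Pads are 22 mm wide; open, the fingers measure 114 mm over their backs; the gripper's body (76 mm by 85 mm) begins 54 mm behind the grasp point. The pads swing forward as they close: fully open they stand 13 mm farther back than shut.
Start: joints at [-1.202, 0.411, -0.013, 1.596, 0.006, 1.134, -0.082], TCP at [0.264, 0.566, 0.231] pointing down, gripper open.
Joint ranges: [-2.95, 2.95], [-0.29, 1.99], [-1.47, 1.44], [0.14, 2.54], [-1.03, 4.17], [0.13, 1.85], [-2.86, 2.86]. Speed limits (rad/s): [2.39, 2.39, 3.01, 3.01, 3.14, 3.14, 3.14].

INTERFACE

Orientations are given as a unit quaternion [x, y, z, w].
In Python, from station import telemetry, camera, order, cut_out, bot gives the robot as it stands.
- The arm moves only by the tool jog_arm, never from a script. Its argument "motion" is one flat list of numbers, 7 for each row, row after row: the shift along the tool's x, y, z in mm, then the turn, a rotation vector about the tool's x, y, z in rad, then the finger opening in mm, from 0 to 85.4. A call has 1 to 12 rows; each row shifts and turns the pose as measured when the row begins, along the tool's axes as they then stand; what a row does not reach is not made up. A row lasts 1/8 s, in which the tool goes at most 62.5 mm and 10.7 degrees, less where a joint would pass 70% of its speed; a pose out of reach is approached as far as the arm can. A call is refused whole if a number of a shift passes 62.5 or a number of a turn 0.188, either way. A call with a gripper value outside its range is refused whole. The fingers move at their own pace and stop on an object; "force" is the grip in N (left out, the last holds). Time passes only in rows, so rows that do not move let the fingers close. It gives the time, the measured TCP pose, the force and the opening at its end, in the units of the state.
- telemetry.sense(): the state, without advancing time (a new reading comes with each control period).
- camera(name): name is "scene" or "top"; returns a dict with "image" (420x560x3 uint8, red, green, blue), "z_map" (420x560 float32, m along the optical axis (not along the pixel's ray), 0 where there is no reading), "fovy" (degrees; the focal length in pixels is half the picture's height over the tangent of half this angle, whatever the lens; pixels are square), "cx", "cy" (the principal point, pixels), "k1" (the pictures are not rectified: a ray, as slopes to the right and down, at radius r is drawn at 1 + k1 r^2 times it, then the intrinsics apply), "R" (3x3) and "t" (3): a world point X has camera coordinates R X + t. Camera axes: x right, y down, z forward; pixel columns grow to the right and rows downward; lengths in m; the calibration is good to about 2 mm. A picture is of the moment at which its call begins.
- order.close_job(): hands the job in, once; it reports no verdict.
Trained networks look in a picture, given as the dict that the camera call returned (one of the last four; its "shot" number tells which), for a name from the list of things; names that differ only in an ending like _2 or _b are one class to them, and where a whole thing is asked for, a point or a joint stands for the part that bears it (a point fixed in the world has none). Each returns a list of dicts, best first, with "conf" (0 to 1); they miss things now and then, are a little off and sometimes report something else, mostly with a low value. They report only what shows in the picture. A call takes as long as a camera call. They do not tell look-alikes from the thing itself.
- cut_out(picture, query): "region" (420x560 bool, what is visible of it) and "uv" ([column, row] in pixels, amid what is visible of it).
The state is a dict: "time": time; "qpos": joint angles; "qvel": joint speeds; "effort": joint torques, N m; "ee_pos": TCP position; "tcp_rot": TCP orientation; "contact_force": force on the tool from outside, world axes, zero at the start; "torque": the same for the moment, N m; "gripper_width": finger opening in m.
Only numpy, scipy, OpenCV 4.12 (cv2) and the standard library are available. Lean on these libraries where they do the work, as an engineer would, in place of code of your own. Each camera call takes 0.05 s, during which the arm holds its last target.

TASK

Offcuts have been left on the green sharpener's steel guard plate, blocking its feed slot: clear both of them into the blue bin beside it. Then take the blue-handled chisel from the rack, pass its blade straight down through the slot until the red mark on the blade is level with the top of the plate, and finish while still holding it there in the gripper, upright and still, without forcing it against the slot. Leave the other chisels and everything else on the bench where they are.

Things in the scene. Friction and masses are not known exactly. Their poses are not given: they have to be found in the camera images.
- grinder: Fixed green sharpening station, 260 x 180 mm (its x, y) and 100 mm high, topped by a flat dark steel guard plate. Origin at the centre of its underside on the bench, z up. Hollow under the plate: a lying grinding disc has its top 26 mm above the bench. It stands anywhere from -0.2 to 0.2 rad yaw
- slot (a point): Centre of the feed slot's mouth, level with the guard plate's top face (100 mm above the bench); axes as the sharpener's. The slot is a straight hole through the 12 mm plate, 26 mm along x and 10 mm along y, 2 mm more than the blade each way, with a 3 mm lead-in bevel round the mouth
- bin: Fixed open blue bin, 170 x 140 mm (its x, y) and 80 mm high, walls 4 mm, beside the sharpener's +y side with a gap of 5 to 15 mm, same yaw as the sharpener. Origin at the centre of its underside, z up
- rack: Fixed pale wooden rack, 200 x 70 mm (its x, y) and 80 mm high, with three chisels hanging upright in a row along its x, 60 mm apart, in holes 28 x 13 mm. Origin at the centre of its underside, z up
- chisel: Loose blue-handled chisel (0.11 to 0.22 kg), upright in any of the rack's holes, shoulder on the rack's top, yaw as the rack. Origin mid-underside of the shoulder, z up. Handle above it: 80 mm high, 30 mm along x (32 in the lowest 12 mm, a brass ferrule), 24 mm along y, flat sides. Blade below it: 62 mm long, 24 mm along x, 8 mm along y, last 10 mm tapering to 4 mm. Fits the slot either way round
- mark (a point): Centre of the blade at the middle of the 4 mm high red mark round it: 22 mm below the chisel's origin, 40 mm above its tip
- tip (a point): Centre of the chisel blade's tip, 62 mm below the chisel's origin
- offcut_pale: Loose pale wooden offcut, a stepped block 42 x 28 x 28 mm (its x, y, z), on the guard plate over the slot. The upper 11 mm are only 27 mm long along x, from x = -21 to +6 mm; both 28 mm apart side faces (along y) run the full height there. Origin at the centre of its underside
- offcut_pale_mid (a point): Point 14 mm above the pale offcut's origin (half height)
- offcut_dark: Loose dark wooden offcut, a stepped block 36 x 30 x 26 mm (its x, y, z), on the guard plate beyond the slot. The upper 10 mm are only 23 mm long along x, from x = -18 to +5 mm; both 30 mm apart side faces (along y) run the full height there. Origin at the centre of its underside
- offcut_dark_mid (a point): Point 13 mm above the dark offcut's origin (half height)
- chisel_yellow: Bystander: loose yellow-handled chisel of the same size in another hole of the rack; origin as the blue one's
- chisel_black: Bystander: loose black-handled chisel of the same size in another hole of the rack; origin as the blue one's
- mug: Bystander: white mug, 76 mm wide, 90 mm high; origin at the centre of its underside
- oil: Bystander: orange oil bottle, 52 mm wide, 130 mm high; origin at the centre of its underside
- hammer: Bystander: hammer lying on the bench; origin at its middle, underside
- driver: Bystander: screwdriver lying on the bench; origin at its middle, underside
- fretwork: Bystander: flat cut-out of aluminium, about 80 x 70 x 4 mm, lying on the bench; origin at the centre of its underside
Things that resemble listed ones, but are neither listed nor needed, are in the scene too. Leave any pink, turquoise or yellow look-alike of the offcut_dark alone.

How it is judged:
On the way, in this order (a step that is already met when the one before it is completed fails the run):
1. both offcuts lie in the bin, let go (x of offcut_pale_mid in the frame of bin between -0.085 and 0.085 m and y of offcut_pale_mid in the frame of bin between -0.07 and 0.07 m and z of each of offcut_pale_mid, offcut_dark_mid in the frame of bin below 0.075 m and contact force between the fingers and offcut_pale below 0.1 N and linear speed of each of offcut_pale, offcut_dark below 0.05 m/s and x of offcut_dark_mid in the frame of bin between -0.085 and 0.085 m and y of offcut_dark_mid in the frame of bin between -0.07 and 0.07 m and contact force between the fingers and offcut_dark below 0.1 N), for 0.2 s.
2. the chisel is held in the slot with its red mark level with the plate (z of mark in the frame of slot between -0.007 and 0.007 m and horizontal distance between mark and slot below 0.006 m and angle between chisel's own z axis and vertical below 0.12 rad and contact force between the fingers and chisel above 3 N and linear speed of chisel below 0.03 m/s and contact force between chisel and grinder below 15 N), for 0.5 s.
At the end, for the whole second after the job is handed in: Both offcuts lie in the bin, let go. The blue-handled chisel is held by the fingers (over 3 N) in the slot: red mark within 7 mm of the plate's top face and within 6 mm sideways of the slot's centre, chisel upright within 0.12 rad, still, and pressing on the sharpener with less than 15 N (all of step 1 and all of step 2); the arm keeps its last pose, push and grip.
It fails at once if another chisel or a thing on the bench is moved by more than 30 mm (distance of any of chisel_yellow, chisel_black, mug, oil, hammer, driver, fretwork from where it was at the start of the episode above 0.03 m).
It also fails if it takes over 61 s, if anything falls off the work surface, if the arm or the gripper's body presses on something with over 40 N, if the wrist force passes 120 N, or if a joint passes its speed limit or range.

## Working session

There is one attempt and no reset: what is moved stays moved. The work goes in short steps, Python scripts to look and compute and a tool call to move; the robot and the scene stay as the last step left them, time stands still between calls to the robot, and variables do not carry over. Pictures are saved under pics/ and viewed, and the job is handed in when it is done.

Besides the shell and the picture viewer there is one more tool, called after "Request:" as name(argument=value, ...), one argument or row to a line, values as JSON. jog_arm: Moves the arm, as the interface text tells. Its arguments: {"type":"object","properties":{"motion":{"type":"array","items":{"type":"number"}},"force":{"type":"number"}},"required":["motion"]}

```bash
ls; mkdir -p pics
cat > h.py <<'E'
import numpy as np, cv2, pickle
from station import telemetry, camera, order, cut_out, bot
def save(n,im): cv2.imwrite('pics/'+n+'.png', im[:,:,::-1])
def f(p): return 210/np.tan(np.radians(p['fovy'])/2)
def world(p):
    H,W=p['z_map'].shape; F=f(p)
    v,u=np.mgrid[0:H,0:W].astype(float)
    xd=(u-p['cx'])/F; yd=(v-p['cy'])/F
    x,y=xd.copy(),yd.copy()
    for _ in range(15):
        s=1+p['k1']*(x*x+y*y); x=xd/s; y=yd/s
    z=p['z_map']; P=np.stack([x*z,y*z,z],-1)
    Xw=(P-p['t'])@p['R']; Xw[z==0]=np.nan
    return Xw
def proj(p,X):
    c=np.asarray(X)@p['R'].T+p['t']; x=c[...,0]/c[...,2]; y=c[...,1]/c[...,2]
    s=1+p['k1']*(x*x+y*y); return np.stack([x*s*f(p)+p['cx'],y*s*f(p)+p['cy']],-1)
E
python3 - <<'E'
from h import *
print(telemetry.sense()['ee_pos'],telemetry.sense()['tcp_rot'],bot.grip_point_offset)
for n in('scene','top'):
    p=camera(n); save(n+'0',p['image']); pickle.dump(p,open(n+'0.pkl','wb'))
    print(n,p['fovy'],p['cx'],p['cy'],p['k1'],-p['R'].T@p['t'])
    W=world(p)
    for q in ['grinder','bin','rack','chisel','offcut_pale','offcut_dark','chisel_yellow','chisel_black','mug','oil']:
        for d in cut_out(p,q)[:3]:
            if d['conf']>0.2: print(q,round(d['conf'],2),np.round(d['uv']),d['region'].sum(),np.round(np.nanmedian(W[d['region']],0),3))
E
```

```text
pics
[0.26424632 0.56582911 0.23042731] [ 8.43512979e-01  5.37108152e-01 -6.57683645e-04  5.04390118e-04] 0.0187
scene 54.21752671342763 280.8288916040903 207.9387418644716 -0.07622345122674896 [ 1.063395   -0.34880476  0.909058  ]
grinder 0.64 [211. 252.] 8360 [ 0.581 -0.235  0.1  ]
bin 0.56 [279. 235.] 4406 [ 0.582 -0.048  0.019]
rack 0.62 [366. 171.] 2257 [0.562 0.26  0.064]
rack 0.4 [195. 218.] 260 [ 0.503 -0.221  0.123]
chisel 0.92 [354. 141.] 350 [0.494 0.256 0.127]
offcut_pale 0.64 [197. 219.] 283 [ 0.502 -0.22   0.12 ]
offcut_dark 0.7 [224. 260.] 259 [ 0.629 -0.217  0.122]
offcut_dark 0.6 [295. 342.] 223 [ 0.838 -0.177  0.025]
offcut_dark 0.56 [197. 188.] 148 [ 0.329 -0.152  0.019]
chisel_yellow 0.62 [388. 162.] 374 [0.61  0.278 0.126]
chisel_yellow 0.57 [195. 222.] 253 [ 0.504 -0.22   0.12 ]
chisel_black 0.89 [371. 152.] 361 [0.553 0.268 0.128]
mug 0.98 [396. 234.] 1211 [0.763 0.184 0.056]
oil 0.74 [338. 286.] 772 [ 0.799 -0.033  0.083]
oil 0.38 [295. 148.] 314 [0.333 0.162 0.003]
top 52.91455834105557 277.816216387184 213.39849906262896 -0.020645986417477582 [ 0.39993093 -0.05145698  1.05878065]
grinder 0.78 [356. 224.] 8864 [ 0.535 -0.219  0.1  ]
grinder 0.4 [273. 129.] 544 [ 0.775 -0.023  0.086]
bin 0.56 [288. 206.] 4382 [ 0.598 -0.055  0.005]
bin 0.43 [358. 224.] 9067 [ 0.535 -0.219  0.1  ]
rack 0.58 [158. 230.] 2213 [0.53  0.258 0.079]
rack 0.41 [196. 315.] 637 [0.327 0.166 0.004]
chisel 0.74 [146. 245.] 360 [0.483 0.256 0.145]
offcut_pale 0.5 [358. 189.] 206 [ 0.618 -0.213  0.125]
offcut_pale 0.49 [361. 240.] 265 [ 0.495 -0.219  0.127]
offcut_dark 0.81 [356. 187.] 233 [ 0.618 -0.213  0.124]
offcut_dark 0.76 [326. 316.] 209 [ 0.322 -0.149  0.025]
offcut_dark 0.67 [280. 303.] 190 [ 0.357 -0.045  0.025]
chisel_yellow 0.77 [136. 194.] 363 [0.598 0.279 0.144]
chisel_black 0.74 [140. 220.] 330 [0.54  0.267 0.149]
mug 0.82 [189. 138.] 1212 [0.762 0.196 0.046]
oil 0.7 [273. 129.] 541 [ 0.774 -0.023  0.086]
```

View pics/scene0.png

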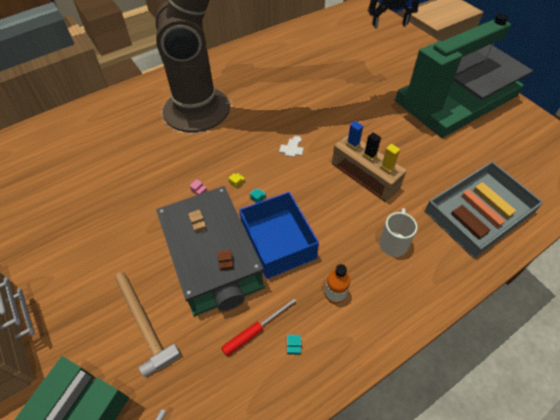

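View pics/top0.png

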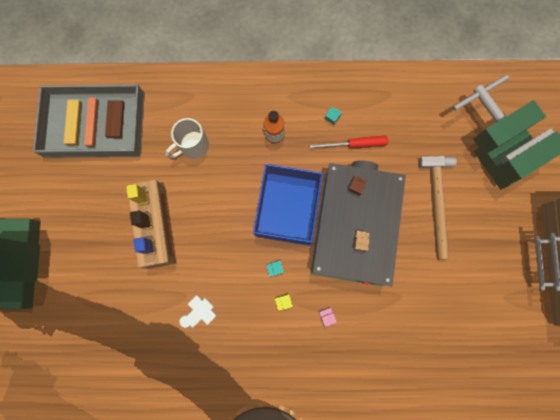

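Run:
```python
from h import *
p=pickle.load(open('top0.pkl','rb')); q=pickle.load(open('scene0.pkl','rb'))
a=cv2.resize(p['image'][165:290,310:410],None,fx=4,fy=4,interpolation=cv2.INTER_CUBIC)
b=cv2.resize(q['image'][195:290,150:250],None,fx=4,fy=4,interpolation=cv2.INTER_CUBIC)
c=np.zeros((500,800,3),np.uint8); c[:500,:400]=a; c[:380,400:]=b; save('crop',c)
# plate yaw from top region z
W=world(p)
m=(abs(W[...,2]-0.1)<.005)&(W[...,1]<-.09)&(W[...,1]>-.36)&(W[...,0]>.35)&(W[...,0]<.73)
r=cv2.minAreaRect(W[m][:,:2].astype(np.float32)); print('plate',r)
m2=(W[...,2]>.112)&(W[...,1]<-.12)&(W[...,1]>-.34)&(W[...,0]>.4)&(W[...,0]<.72)&(W[...,2]<.14)
n,l=cv2.connectedComponents(m2.astype(np.uint8))
for i in range(1,n):
    k=l==i
    if k.sum()>30:
        print(k.sum(),cv2.minAreaRect(W[k][:,:2].astype(np.float32)),np.percentile(W[k][:,2],[5,50,95]))
        t=k&(W[...,2]>np.percentile(W[k][:,2],95)-.004)
        print(' top',t.sum(),cv2.minAreaRect(W[t][:,:2].astype(np.float32)))
# rack chisels
m3=(W[...,2]>.13)&(W[...,1]>.2)&(W[...,1]<.34)&(W[...,0]>.42)&(W[...,0]<.67)
n,l=cv2.connectedComponents(m3.astype(np.uint8))
for i in range(1,n):
    k=l==i
    if k.sum()>20: print('ch',k.sum(),cv2.minAreaRect(W[k][:,:2].astype(np.float32)),np.percentile(W[k][:,2],[5,50,95]))
m4=(abs(W[...,2]-.08)<.006)&(W[...,1]>.2)&(W[...,1]<.34)&(W[...,0]>.42)&(W[...,0]<.67)
print('rack',cv2.minAreaRect(W[m4][:,:2].astype(np.float32)))
m5=(abs(W[...,2]-.08)<.008)&(W[...,1]>-.15)&(W[...,1]<.06)&(W[...,0]>.42)&(W[...,0]<.7)
print('bin',cv2.minAreaRect(W[m5][:,:2].astype(np.float32)))
```

```text
plate ((0.5382826328277588, -0.22060059010982513), (0.18083502352237701, 0.26106977462768555), 80.58296203613281)
214 ((0.6235581636428833, -0.2145576924085617), (0.030084315687417984, 0.03747829422354698), 65.02550506591797) [0.11405271 0.12458925 0.12905907]
 top 98 ((0.6173812747001648, -0.21214552223682404), (0.029924999922513962, 0.02302507311105728), 63.075355529785156)
255 ((0.49538668990135193, -0.22002868354320526), (0.02831655740737915, 0.042127300053834915), 80.48033905029297) [0.11491225 0.12706222 0.13073255]
 top 138 ((0.4882647693157196, -0.21866661310195923), (0.02686293236911297, 0.02735559456050396), 80.40962219238281)
ch 221 ((0.6020310521125793, 0.28624677658081055), (0.0310463085770607, 0.024609876796603203), 9.828723907470703) [0.13413136 0.158806   0.16248252]
ch 222 ((0.5426062345504761, 0.2747179865837097), (0.030803021043539047, 0.02482895739376545), 12.01628303527832) [0.13394326 0.15859736 0.162315  ]
ch 217 ((0.4837983250617981, 0.26444578170776367), (0.030830835923552513, 0.025378907099366188), 10.825750350952148) [0.1346018  0.15923022 0.1626631 ]
rack ((0.5428777933120728, 0.27544477581977844), (0.20066708326339722, 0.07234843075275421), 10.411433219909668)
bin ((0.590381920337677, -0.05575619637966156), (0.13990405201911926, 0.1703936755657196), 80.56916809082031)
```

View crop.

The dark and pale offcuts on the plate sit at about (356,187) and (361,240) in the top view. The look-alikes are on the bench: turquoise at (275,269) and (333,115), yellow at (284,303) and pink at (328,317). I'll check the crop before choosing.

View pics/crop.png

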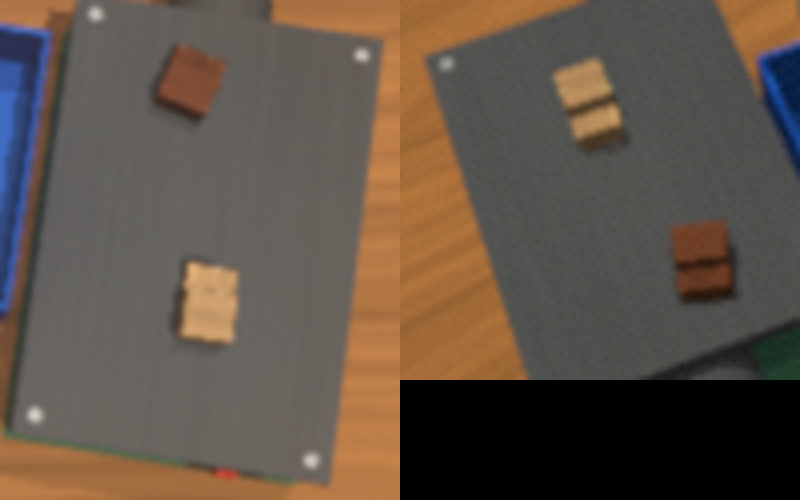

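```bash
cat >> h.py <<'E'
from scipy.spatial.transform import Rotation as Ro
def plan(pos,head=None):
    s=telemetry.sense(); R=Ro.from_quat(s['tcp_rot'])
    d=R.inv().apply(np.array(pos)-s['ee_pos'])*1000
    h=head
    if h is None: h=np.degrees(np.arctan2(R.as_matrix()[1,0],R.as_matrix()[0,0]))
    h=np.radians(h); x=np.array([np.cos(h),np.sin(h),0]); z=np.array([0,0,-1.]); T=np.stack([x,np.cross(z,x),z],1)
    rv=(R.inv()*Ro.from_matrix(T)).as_rotvec()
    print('t',round(s['time'],2),'pos',np.round(s['ee_pos'],4),'shift',np.round(d,1),'n',round(np.linalg.norm(d)/62.5,1),'rot',np.round(rv,4),'w',round(s['gripper_width'],4),'F',np.round(s['contact_force'],1))
E
python3 -c "
from h import *
plan([.619,-.213,.231],65)"
```

```text
t 1.1 pos [0.2644 0.5663 0.2313] shift [-5.562e+02  6.510e+02  3.000e-01] n 13.7 rot [ 0.     -0.     -0.0004] w 0.0854 F [0.7 0.  0.3]
```

The crop confirms both: dark brown stepped block at crop (190,82), pale at (210,303), both on the plate. Next I'll approach the dark one.

Request:
jog_arm(
  motion=[-28, 32.5, 0, 0, 0, 0, 60, -28, 32.5, 0, 0, 0, 0, 60, -28, 32.5, 0, 0, 0, 0, 60, -28, 32.5, 0, 0, 0, 0, 60, -28, 32.5, 0, 0, 0, 0, 60, -28, 32.5, 0, 0, 0, 0, 60, -28, 32.5, 0, 0, 0, 0, 60, -28, 32.5, 0, 0, 0, 0, 60, -28, 32.5, 0, 0, 0, 0, 60, -28, 32.5, 0, 0, 0, 0, 60, -28, 32.5, 0, 0, 0, 0, 60, -28, 32.5, 0, 0, 0, 0, 60],
  force=40,
)

```text
time: 2.6
ee_pos: [0.4817, 0.0865, 0.2319]
tcp_rot: [0.842, 0.54, 0.003, -0.001]
contact_force: [0.2, -0.0, -0.5]
gripper_width: 0.06
```

```bash
python3 -c "
from h import *
plan([.619,-.213,.231],65)"
```

```text
t 2.6 pos [0.4817 0.0865 0.2319] shift [-2.150e+02  2.497e+02 -1.000e-01] n 5.3 rot [ 0.0013 -0.0062  0.0064] w 0.06 F [ 0.2 -0.  -0.5]
```

Request:
jog_arm(
  motion=[-36, 41.6, 0, 0, 0, 0, 60, -36, 41.6, 0, 0, 0, 0, 60, -36, 41.6, 0, 0, 0, 0, 60, -36, 41.6, 0, 0, 0, 0, 60, -36, 41.6, 10, 0, 0, 0, 60, -36, 41.6, 20, 0, 0, 0, 60, 0, 0, 20, 0, 0, 0, 60, 0, 0, 10, 0, 0, 0, 60],
)

```text
time: 3.6
ee_pos: [0.625, -0.2271, 0.1711]
tcp_rot: [0.842, 0.54, 0.005, 0.001]
contact_force: [-0.3, 0.2, 0.1]
gripper_width: 0.0601
```

```bash
python3 -c "
from h import *
plan([.619,-.213,.106],65)"
```

```text
t 3.6 pos [ 0.625  -0.2271  0.1711] shift [  9.8 -11.8  65.1] n 1.1 rot [ 0.0074 -0.0074  0.0053] w 0.0601 F [-0.3  0.2  0.1]
```

Request:
jog_arm(
  motion=[10, -12, 10, 0.007, -0.007, 0.005, 60, 0, 0, 20, 0, 0, 0, 60, 0, 0, 15, 0, 0, 0, 60, 0, 0, 10, 0, 0, 0, 60, 0, 0, 5, 0, 0, 0, 60],
)

```text
time: 4.22
ee_pos: [0.6185, -0.2058, 0.1102]
tcp_rot: [0.842, 0.54, 0.001, -0.001]
contact_force: [-0.4, 0.2, 0.5]
gripper_width: 0.0598
```

```bash
python3 -c "
from h import *
plan([.619,-.213,.106],65)"
```

```text
t 4.22 pos [ 0.6185 -0.2058  0.1102] shift [-6.3  3.5  4.2] n 0.1 rot [ 0.0005 -0.0026  0.0055] w 0.0598 F [-0.4  0.2  0.5]
```

Request:
jog_arm(
  motion=[-6, 3.5, 3, 0, 0, 0.005, 60, 0, 0, 0, 0, 0, 0, 60, 0, 0, 0, 0, 0, 0, 20, 0, 0, 0, 0, 0, 0, 10, 0, 0, 0, 0, 0, 0, 10, 0, 0, 0, 0, 0, 0, 10, 0, 0, 0, 0, 0, 0, 10],
)

```text
time: 5.1
ee_pos: [0.62, -0.214, 0.1086]
tcp_rot: [0.844, 0.537, 0.002, 0.0]
contact_force: [-0.4, -0.4, -0.0]
gripper_width: 0.0289
```

```bash
python3 -c "
from h import *
plan([.619,-.213,.106],65)"
```

```text
t 5.1 pos [ 0.62   -0.214   0.1086] shift [ 0.5 -1.3  2.6] n 0.0 rot [ 0.0028 -0.003  -0.0007] w 0.0289 F [-0.4 -0.4 -0. ]
```

Request:
jog_arm(
  motion=[0, 0, -15, 0, 0, 0, 10, 0, 0, -20, 0, 0, 0, 10, 0, 0, -10, 0, 0, 0, 10],
)

```text
time: 5.48
ee_pos: [0.6195, -0.214, 0.1558]
tcp_rot: [0.844, 0.537, 0.002, 0.0]
contact_force: [-0.7, 0.2, -0.3]
gripper_width: 0.0293
```

```bash
python3 -c "
from h import *
plan([.625,-.06,.15],70)"
```

```text
t 5.47 pos [ 0.6195 -0.214   0.1558] shift [141.8 -60.3   6.1] n 2.5 rot [ 0.002  -0.0026 -0.088 ] w 0.0293 F [-0.7  0.2 -0.3]
```

Request:
jog_arm(
  motion=[20, -8, 0, 0, 0, 0, 10, 30, -13, 0, 0, 0, 0, 10, 34, -14, 0, 0, 0, 0, 10, 30, -13, 0, 0, 0, 0, 10, 15, -7, 0, 0, 0, -0.03, 10, 5, -2, 5, 0, 0, -0.03, 10, 0, 0, 20, 0, 0, 0, 10, 0, 0, 20, 0, 0, 0, 10],
)

```text
time: 6.48
ee_pos: [0.6247, -0.0577, 0.11]
tcp_rot: [0.824, 0.566, 0.003, 0.0]
contact_force: [0.5, 0.1, 0.2]
gripper_width: 0.0293
```

```bash
python3 -c "
from h import *
plan([.625,-.06,.05],70)"
```

```text
t 6.47 pos [ 0.6247 -0.0577  0.11  ] shift [-2.3  0.9 60. ] n 1.0 rot [ 0.0036 -0.0046 -0.0185] w 0.0293 F [0.5 0.1 0.2]
```

Request:
jog_arm(
  motion=[-2, 1, 20, 0, 0, 0, 10, 0, 0, 25, 0, 0, 0, 10, 0, 0, 20, 0, 0, 0, 10, 0, 0, 7, 0, 0, 0, 10, 0, 0, 0, 0, 0, 0, 45, 0, 0, 0, 0, 0, 0, 45, 0, 0, 0, 0, 0, 0, 45, 0, 0, -20, 0, 0, 0, 45, 0, 0, -40, 0, 0, 0, 45, 0, 0, -40, 0, 0, 0, 45, 0, 0, -25, 0, 0, 0, 55],
)

```text
time: 7.85
ee_pos: [0.6235, -0.0667, 0.1672]
tcp_rot: [0.825, 0.565, 0.002, 0.001]
contact_force: [0.3, -0.1, 0.1]
gripper_width: 0.0548
```

Run:
```python
from h import *
p=camera('top'); q=camera('scene'); 
c=np.zeros((420,800,3),np.uint8); c[:,:400]=p['image'][:,160:]; c[:,400:]=q['image'][:,50:450]; save('d1',c)
plan([.490,-.219,.17],80.5)
```

```text
t 7.95 pos [ 0.6249 -0.0669  0.1687] shift [-190.5  -70.8   -2.4] n 3.3 rot [ 0.0084 -0.0019 -0.2038] w 0.0552 F [-0.  -0.2  0.2]
```

View pics/d1.png

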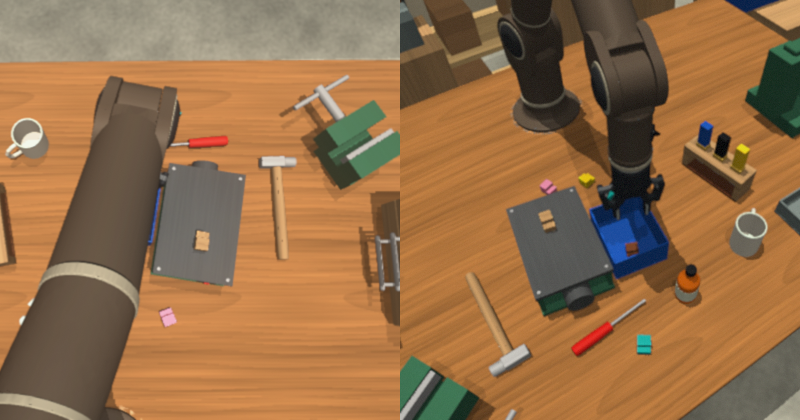

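The dark offcut lies in the bin at (631,247) in the right-hand view. The pale one is next.

Request:
jog_arm(
  motion=[-25, -9, 0, 0, 0, 0, 60, -45, -16, 0, 0, 0, 0, 60, -45, -17, 0, 0, 0, 0, 60, -38, -14, 0, 0, 0, 0, 60, -18, -7, 0, 0, 0, -0.07, 60, 0, 0, 0, 0, 0, -0.07, 60, 0, 0, 0, 0, 0, -0.05, 60],
)

```text
time: 8.82
ee_pos: [0.4928, -0.213, 0.1692]
tcp_rot: [0.768, 0.641, 0.003, 0.003]
contact_force: [0.7, -0.4, -0.6]
gripper_width: 0.0596
```

```bash
python3 -c "
from h import *
plan([.490,-.219,.106],80.5)"
```

```text
t 8.82 pos [ 0.4928 -0.213   0.1692] shift [-6.4 -2.1 63.2] n 1.0 rot [ 0.0078 -0.0002 -0.014 ] w 0.0596 F [ 0.7 -0.4 -0.6]
```

Request:
jog_arm(
  motion=[-5, -2, 12, 0.006, 0, -0.01, 60, 0, 0, 20, 0, 0, 0, 60, 0, 0, 15, 0, 0, 0, 60, 0, 0, 10, 0, 0, 0, 60, 0, 0, 2, 0, 0, 0, 60],
)

```text
time: 9.45
ee_pos: [0.486, -0.2202, 0.1064]
tcp_rot: [0.766, 0.643, -0.001, -0.0]
contact_force: [0.5, 0.1, -0.1]
gripper_width: 0.0599
```

```bash
python3 -c "
from h import *
plan([.490,-.219,.106],80.5)"
```

```text
t 9.45 pos [ 0.486  -0.2202  0.1064] shift [1.9 3.7 0.4] n 0.1 rot [-0.0014  0.0003 -0.009 ] w 0.0599 F [ 0.5  0.1 -0.1]
```

Request:
jog_arm(
  motion=[1.5, 3, -1, 0, 0, -0.008, 60, 0, 0, 0, 0, 0, 0, 40, 0, 0, 0, 0, 0, 0, 10, 0, 0, 0, 0, 0, 0, 10, 0, 0, 0, 0, 0, 0, 10, 0, 0, 0, 0, 0, 0, 10, 0, 0, -15, 0, 0, 0, 10, 0, 0, -20, 0, 0, 0, 10, 0, 0, -12, 0, 0, 0, 10],
)

```text
time: 10.58
ee_pos: [0.49, -0.2194, 0.1583]
tcp_rot: [0.763, 0.646, -0.0, 0.0]
contact_force: [0.1, -0.1, 0.1]
gripper_width: 0.0269
```

```bash
python3 -c "
from h import *
plan([.553,-.05,.15],80.5)"
```

```text
t 10.57 pos [ 0.49   -0.2194  0.1583] shift [177.4  34.1   8.2] n 2.9 rot [-0.0002  0.0006 -0.0004] w 0.0269 F [ 0.1 -0.1  0.1]
```

Request:
jog_arm(
  motion=[20, 4, 0, 0, 0, 0, 10, 36, 7, 0, 0, 0, 0, 10, 40, 8, 0, 0, 0, 0, 10, 38, 7, 0, 0, 0, 0, 10, 25, 5, 0, 0, 0, 0, 10, 10, 2, 5, 0, 0, 0, 10, 0, 0, 20, 0, 0, 0, 10, 0, 0, 20, 0, 0, 0, 10],
)

```text
time: 11.58
ee_pos: [0.5553, -0.056, 0.1191]
tcp_rot: [0.764, 0.645, 0.003, 0.004]
contact_force: [-0.7, -0.0, -0.4]
gripper_width: 0.027
```

```bash
python3 -c "
from h import *
plan([.5555,-.05,.036],80.5)"
```

```text
t 11.57 pos [ 0.5553 -0.056   0.1191] shift [ 6.  -1.6 83. ] n 1.3 rot [ 0.0101  0.0005 -0.0034] w 0.027 F [-0.7 -0.  -0.4]
```

Request:
jog_arm(
  motion=[4, 0, 20, 0, 0, 0, 10, 0, 0, 25, 0, 0, 0, 10, 0, 0, 25, 0, 0, 0, 10, 0, 0, 10, 0, 0, 0, 10, 0, 0, 0, 0, 0, 0, 45, 0, 0, 0, 0, 0, 0, 45, 0, 0, 0, 0, 0, 0, 45, 0, 0, -20, 0, 0, 0, 45, 0, 0, -40, 0, 0, 0, 45, 0, 0, -50, 0, 0, 0, 45, 0, 0, -50, 0, 0, 0, 45, 0, 0, -25, 0, 0, 0, 60],
)

```text
time: 13.08
ee_pos: [0.5536, -0.0566, 0.2298]
tcp_rot: [0.766, 0.643, 0.003, 0.005]
contact_force: [0.5, -0.4, 0.2]
gripper_width: 0.0596
```

Run:
```python
from h import *
p=camera('top'); q=camera('scene'); 
for n,x in(('top1',p),('scene1',q)): pickle.dump(x,open(n+'.pkl','wb'))
c=np.zeros((420,800,3),np.uint8); c[:,:400]=p['image'][:,100:500]; c[:,400:]=q['image'][:,50:450]; save('d2',c)
plan([.484,.2644,.23],100.5)
```

```text
t 13.18 pos [ 0.5545 -0.0567  0.2303] shift [ 304.  -125.3   -2. ] n 5.3 rot [ 0.0135  0.0045 -0.3581] w 0.0599 F [-0.4  1.   0.4]
```

View pics/d2.png

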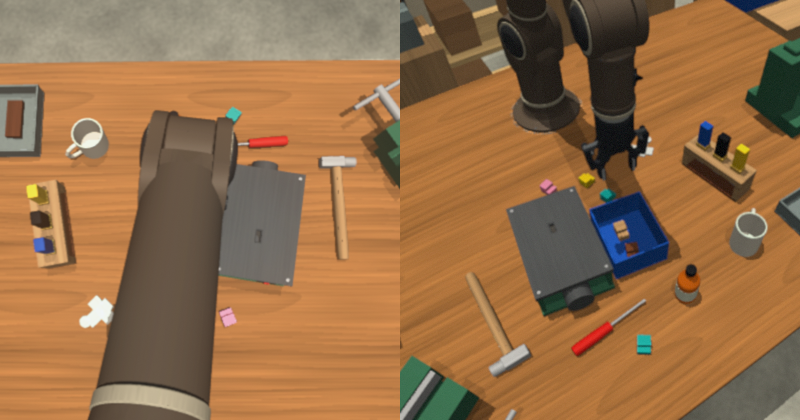

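Both offcuts are in the bin, at (620,228) and (631,247). The slot shows at (258,236) in the left view and (551,227) in the right. I'll measure the slot now.

Run:
```python
from h import *
ims=[]
for n,box in(('top1',(215,260,335,380)),('scene1',(205,250,180,225))):
    p=pickle.load(open(n+'.pkl','rb')); r0,r1,c0,c1=box
    im=p['image'][r0:r1,c0:c1]; ims.append(cv2.resize(im,(400,400),interpolation=cv2.INTER_NEAREST))
    # ray intersection with z=0.1
    F=f(p); v,u=np.mgrid[0:420,0:560].astype(float)
    xd=(u-p['cx'])/F; yd=(v-p['cy'])/F; x,y=xd.copy(),yd.copy()
    for _ in range(15):
        s=1+p['k1']*(x*x+y*y); x=xd/s; y=yd/s
    d=np.stack([x,y,np.ones_like(x)],-1)@p['R']; C=-p['R'].T@p['t']
    P=C+d*((.1-C[2])/d[...,2])[...,None]
    W=world(p)
    g=p['image'].astype(float).mean(2)
    for name,mask in (('dark',g<45),('deep',W[...,2]<.092)):
        m=np.zeros_like(mask); m[r0:r1,c0:c1]=mask[r0:r1,c0:c1]
        k=np.argwhere(m)
        if len(k)<4: print(n,name,len(k)); continue
        print(n,name,m.sum(),P[m][:,:2].mean(0).round(4),cv2.minAreaRect(P[m][:,:2].astype(np.float32)))
    # weighted darkness
    sub=g[r0:r1,c0:c1]; b=np.median(sub); w=np.clip(b-12-sub,0,None)
    print(n,'median',b,'min',sub.min(),'weighted',(P[r0:r1,c0:c1,:2]*w[...,None]).sum((0,1))/w.sum())
save('slot',np.hstack(ims))
```

```text
top1 dark 0
top1 deep 45 [ 0.508  -0.2144] ((0.5077744126319885, -0.21459148824214935), (0.009006541222333908, 0.024427469819784164), 81.27437591552734)
top1 median 107.0 min 70.66666666666667 weighted [ 0.510641   -0.21876036]
scene1 dark 3
scene1 deep 34 [ 0.5137 -0.2154] ((0.5133523344993591, -0.21529540419578552), (0.009612740948796272, 0.022166084498167038), 80.57537841796875)
scene1 median 86.0 min 44.0 weighted [ 0.50527163 -0.21544966]
```

View pics/slot.png

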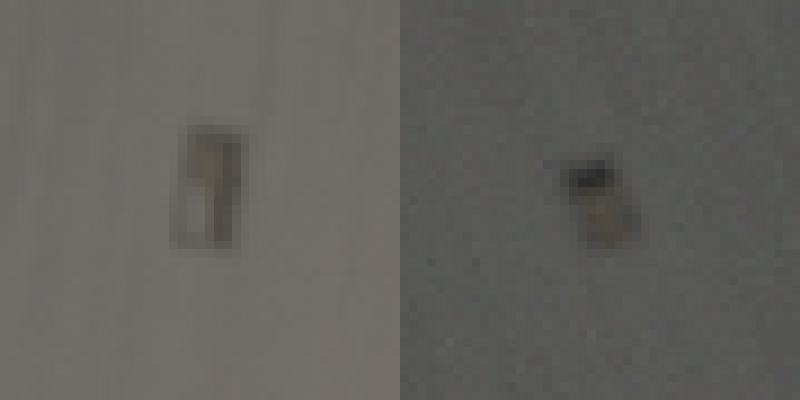

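```bash
cat > slotfit.py <<'E'
from h import *
from scipy.optimize import minimize
def rays(p):
    F=f(p); v,u=np.mgrid[0:420,0:560].astype(float)
    xd=(u-p['cx'])/F; yd=(v-p['cy'])/F; x,y=xd.copy(),yd.copy()
    for _ in range(15):
        s=1+p['k1']*(x*x+y*y); x=xd/s; y=yd/s
    return np.stack([x,y,np.ones_like(x)],-1)@p['R'], -p['R'].T@p['t']
def fit(p,c0=(.511,-.217),yaw=np.radians(-9.43)):
    W=world(p); d,C=rays(p)
    uv=proj(p,np.array([c0[0],c0[1],.1])); c,r=np.round(uv).astype(int)
    sl=(slice(r-16,r+17),slice(c-16,c+17)); W=W[sl];D=d[sl]
    h=np.nanmedian(W[...,2])
    cs,sn=np.cos(yaw),np.sin(yaw)
    def pred(s,h):
        z=np.full(W.shape[:2],.026); done=np.zeros(z.shape,bool)
        for dep in np.arange(0,.0121,.0005):
            P=C+D*((h-dep-C[2])/D[...,2])[...,None]
            X=P[...,0]-s[0];Y=P[...,1]-s[1]; lx=cs*X+sn*Y; ly=-sn*X+cs*Y
            b=max(0,.003-dep)
            o=((abs(lx)>.013+b)|(abs(ly)>.005+b))&~done
            z[o]=h-dep; done|=o
        return z
    best=[]
    for sx in np.arange(-.010,.0101,.001):
        for sy in np.arange(-.010,.0101,.001):
            e=np.nanmean(np.minimum(abs(pred((c0[0]+sx,c0[1]+sy),h)-W[...,2]),.02))
            best.append((e,sx,sy))
    e,sx,sy=min(best); s0=np.array([c0[0]+sx,c0[1]+sy])
    best=[]
    for ax in np.arange(-.0012,.00121,.0003):
        for ay in np.arange(-.0012,.00121,.0003):
            best.append((np.nanmean(np.minimum(abs(pred(s0+[ax,ay],h)-W[...,2]),.02)),ax,ay))
    best.sort(); w=np.array([[b[1],b[2]] for b in best[:6]]).mean(0)
    return s0+w,best[0][0],h
if __name__=='__main__':
    for n in('top1','scene1'):
        p=pickle.load(open(n+'.pkl','rb')); print(n,*fit(p))
        W=world(p); m=(abs(W[...,2]-.1)<.005)&(W[...,1]<-.09)&(W[...,1]>-.36)&(W[...,0]>.38)&(W[...,0]<.73)
        print(cv2.minAreaRect(W[m][:,:2].astype(np.float32)))
        m=(W[...,2]<.06)&(W[...,2]>.015)&(W[...,0]>.52)&(W[...,0]<.66)&(W[...,1]>-.105)&(W[...,1]<-.0)
        print('binobj',m.sum(),W[m].mean(0) if m.any() else '')
E
python3 slotfit.py
```

```text
top1 [ 0.50855 -0.2155 ] 0.0014063029612899633 0.10021279002633814
((0.5381534099578857, -0.223016157746315), (0.17704084515571594, 0.26128560304641724), 80.42035675048828)
binobj 0 
scene1 [ 0.50995 -0.2145 ] 0.0011646120915270511 0.10045898783015085
((0.5390924215316772, -0.2209053337574005), (0.17981450259685516, 0.26498284935951233), 80.57160949707031)
binobj 366 [ 0.59203644 -0.0620624   0.02768268]
```

Request:
jog_arm(
  motion=[20, -8, 0, 0, 0, 0, 60, 38, -16, 0, 0, 0, 0, 60, 42, -17, 0, 0, 0, 0, 60, 42, -17, 0, 0, 0, 0, 60, 42, -17, 0, 0, 0, 0, 60, 42, -17, 0, 0, 0, 0, 60, 40, -16, 0, 0, 0, 0, 60, 25, -10, 0, 0, 0, -0.08, 60, 5, -3, 0, 0, 0, -0.1, 60, 0, 0, 0, 0, 0, -0.1, 60, 0, 0, 0, 0, 0, -0.06, 60, 0, 0, 0, 0, 0, 0, 60],
)

```text
time: 14.68
ee_pos: [0.4821, 0.2625, 0.2231]
tcp_rot: [0.638, 0.77, 0.0, 0.007]
contact_force: [-0.4, 0.1, -0.1]
gripper_width: 0.0602
```

```bash
python3 -c "
from h import *
plan([.4838,.2644,.109],100.4)"
```

```text
t 14.68 pos [0.4821 0.2625 0.2231] shift [  2.6   1.  114.1] n 1.8 rot [0.0089 0.0098 0.0064] w 0.0602 F [-0.4  0.1 -0.1]
```

Request:
jog_arm(
  motion=[2, 1, 15, 0.008, 0.009, 0.006, 60, 0, 0, 25, 0, 0, 0, 60, 0, 0, 20, 0, 0, 0, 60, 0, 0, 0, 0, 0, 0, 60],
)

```text
time: 15.18
ee_pos: [0.483, 0.2629, 0.1584]
tcp_rot: [0.641, 0.767, -0.001, -0.0]
contact_force: [-0.4, -1.3, -0.6]
gripper_width: 0.0601
```

```bash
python3 -c "
from h import *
plan([.4838,.2644,.109],100.4)"
```

```text
t 15.18 pos [0.483  0.2629 0.1584] shift [ 1.3  1.1 49.4] n 0.8 rot [-0.0017  0.0007 -0.0036] w 0.0601 F [-0.4 -1.3 -0.6]
```

Request:
jog_arm(
  motion=[1, 1, 12, 0, 0, -0.003, 60, 0, 0, 18, 0, 0, 0, 60, 0, 0, 14, 0, 0, 0, 60, 0, 0, 3, 0, 0, 0, 60, 0, 0, 0, 0, 0, 0, 60],
)

```text
time: 15.8
ee_pos: [0.4851, 0.2647, 0.11]
tcp_rot: [0.641, 0.768, 0.0, -0.0]
contact_force: [-0.6, -0.6, 0.4]
gripper_width: 0.0602
```

```bash
python3 -c "
from h import *
plan([.4838,.2644,.109],100.4)"
```

```text
t 15.8 pos [0.4851 0.2647 0.11  ] shift [-0.  -1.3  1. ] n 0.0 rot [ 0.0002 -0.0005 -0.0012] w 0.0602 F [-0.6 -0.6  0.4]
```

Request:
jog_arm(
  motion=[0, -1, 0, 0, 0, 0, 35, 0, 0, 0, 0, 0, 0, 20, 0, 0, 0, 0, 0, 0, 10, 0, 0, 0, 0, 0, 0, 10, 0, 0, 0, 0, 0, 0, 10, 0, 0, 0, 0, 0, 0, 10],
  force=60,
)

```text
time: 16.55
ee_pos: [0.4844, 0.2647, 0.1111]
tcp_rot: [0.641, 0.768, 0.001, 0.0]
contact_force: [-0.2, 0.4, -1.5]
gripper_width: 0.0236
```

```bash
python3 -c "
from h import *
plan([.4838,.2644,.109],100.4)"
```

```text
t 16.55 pos [0.4844 0.2647 0.1111] shift [-0.2 -0.6  2.1] n 0.0 rot [ 0.0016 -0.0012 -0.0012] w 0.0236 F [-0.2  0.4 -1.5]
```

Request:
jog_arm(
  motion=[0, 0, -10, 0, 0, 0, 10, 0, 0, -15, 0, 0, 0, 10, 0, 0, -20, 0, 0, 0, 10, 0, 0, -25, 0, 0, 0, 10, 0, 0, -25, 0, 0, 0, 10, 0, 0, -20, 0, 0, 0, 10, 0, 0, -5, 0, 0, 0, 10],
)

```text
time: 17.42
ee_pos: [0.4847, 0.2645, 0.241]
tcp_rot: [0.641, 0.768, 0.003, 0.001]
contact_force: [-0.6, 1.2, -2.7]
gripper_width: 0.0232
```

```bash
python3 -c "
from h import *
plan([.5092,-.215,.235],80.5)"
```

```text
t 17.43 pos [0.4847 0.2645 0.241 ] shift [-476.2  -61.8    4.3] n 7.7 rot [ 0.0048 -0.0038  0.3457] w 0.0232 F [-0.6  1.2 -2.7]
```

Request:
jog_arm(
  motion=[-20, -3, 0, 0, 0, 0, 10, -35, -4, 0, 0, 0, 0, 10, -42, -5, 0, 0, 0, 0, 10, -42, -5, 0, 0, 0, 0, 10, -42, -5, 0, 0, 0, 0, 10, -42, -5, 0, 0, 0, 0, 10, -42, -6, 0, 0, 0, 0, 10, -42, -6, 0, 0, 0, 0, 10, -42, -6, 0, 0, 0, 0, 10, -40, -5, 0, 0, 0, 0, 10, -30, -4, 0, 0, 0, 0, 10, -15, -2, 0, 0, 0, 0, 10],
)

```text
time: 18.92
ee_pos: [0.4949, -0.2003, 0.2327]
tcp_rot: [0.644, 0.765, -0.003, -0.003]
contact_force: [0.2, -0.2, -1.5]
gripper_width: 0.0228
```

```bash
python3 -c "
from h import *
plan([.5092,-.215,.235],80.5)"
```

```text
t 18.93 pos [ 0.4949 -0.2003  0.2327] shift [-16.9  11.5  -2.4] n 0.3 rot [-9.100e-03  3.000e-04  3.369e-01] w 0.0228 F [ 0.2 -0.2 -1.5]
```

Request:
jog_arm(
  motion=[-8, 6, -2, -0.009, 0, 0.06, 10, -6, 6, 0, 0, 0, 0.1, 10, 0, 0, 0, 0, 0, 0.1, 10, 0, 0, 0, 0, 0, 0.05, 10, 0, 0, 0, 0, 0, 0, 10],
)

```text
time: 19.55
ee_pos: [0.5051, -0.2137, 0.2319]
tcp_rot: [0.758, 0.652, -0.001, -0.003]
contact_force: [-0.1, 0.6, -2.2]
gripper_width: 0.0232
```

```bash
python3 -c "
from h import *
plan([.5092,-.215,.210],80.5)"
```

```text
t 19.55 pos [ 0.5051 -0.2137  0.2319] shift [-0.7  4.4 21.8] n 0.4 rot [-0.0063 -0.0024  0.015 ] w 0.0232 F [-0.1  0.6 -2.2]
```

Request:
jog_arm(
  motion=[-0.5, 3.5, 8, -0.005, -0.002, 0.013, 10, 0, 0, 8, 0, 0, 0, 10, 0, 0, 3, 0, 0, 0, 10, 0, 0, 0, 0, 0, 0, 10],
)

```text
time: 20.05
ee_pos: [0.5079, -0.214, 0.2105]
tcp_rot: [0.762, 0.648, -0.001, -0.001]
contact_force: [-0.0, 0.0, -1.6]
gripper_width: 0.0231
```

Run:
```python
from h import *
plan([.5092,-.215,.205],80.5)
p=camera('top'); q=camera('scene'); 
for n,x in(('top2',p),('scene2',q)): pickle.dump(x,open(n+'.pkl','wb'))
b=cv2.resize(q['image'][150:290,130:270],(560,560),interpolation=cv2.INTER_CUBIC)
a=cv2.resize(p['image'][150:290,330:390],(240,560),interpolation=cv2.INTER_CUBIC)
save('over',np.hstack([a,b]))
W=world(q); 
for d in cut_out(q,'chisel')[:2]: print('chisel',d['conf'],d['uv'])
im=q['image'].astype(int); red=(im[...,0]>120)&(im[...,1]<70)&(im[...,2]<70)
red[:160]=0;red[280:]=0;red[:,:150]=0;red[:,260:]=0
print(red.sum(),W[red].mean(0) if red.any() else '')
print('expected mark,tip,slot px',proj(q,np.array([[*telemetry.sense()['ee_pos'][:2],telemetry.sense()['ee_pos'][2]-.0531],[*telemetry.sense()['ee_pos'][:2],telemetry.sense()['ee_pos'][2]-.0931],[.5092,-.215,.1]])).round(1))
```

```text
t 20.05 pos [ 0.5079 -0.214   0.2105] shift [-0.8  1.4  5.5] n 0.1 rot [-0.0028 -0.0009  0.0043] w 0.0231 F [-0.   0.  -1.6]
chisel 0.73 [389.1, 162.5]
chisel 0.67 [194.0, 196.0]
0 
expected mark,tip,slot px [[198.3 212.1]
 [201.2 222. ]
 [202.3 226.7]]
```

View pics/over.png

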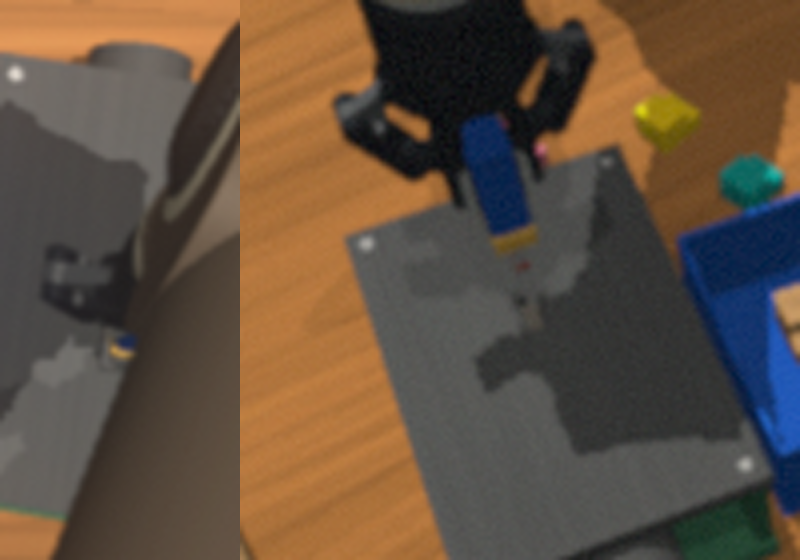

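Run:
```python
from h import *
q=pickle.load(open('scene2.pkl','rb')); W=world(q); im=q['image'].astype(int)
s=telemetry.sense(); R=Ro.from_quat(s['tcp_rot']); T=s['ee_pos']
L=R.inv().apply((W-T).reshape(-1,3)).reshape(W.shape)*1000
reg=np.zeros(W.shape[:2],bool); reg[170:235,180:215]=1
blue=reg&(im[...,2]>im[...,0]+35)
print('blue',blue.sum(),np.nanpercentile(L[blue],[2,10,25,50,75,90,98],axis=0).round(1))
br=reg&(im[...,0]>im[...,2]+50); print('brass/red',br.sum(),np.nanpercentile(L[br],[2,25,50,75,98],axis=0).round(1))
for r in range(206,232):
  print(r,[(c,*im[r,c],*np.round(L[r,c],0).astype(int)) for c in range(198,207) ] if r in(216,217,220,222) else [tuple(np.nan_to_num(L[r,c]).round(0).astype(int)) for c in range(198,206)])
```

```text
blue 307 [[-10.5  -8.  -72.5]
 [ -8.6  -0.8 -48.8]
 [ -5.2   9.7 -47.5]
 [  0.2  14.5 -35.7]
 [  5.8  15.7 -12.5]
 [  9.2  16.4   2.8]
 [ 11.1  17.4  10.2]]
brass/red 166 [[ -24.4 -257.7  -85.1]
 [   6.8 -200.5   23.9]
 [  55.1 -185.5  209.5]
 [  67.1   13.2  211.8]
 [  86.    17.4  214.7]]
206 [(np.int64(2), np.int64(15), np.int64(12)), (np.int64(4), np.int64(16), np.int64(12)), (np.int64(6), np.int64(15), np.int64(16)), (np.int64(8), np.int64(13), np.int64(19)), (np.int64(10), np.int64(15), np.int64(17)), (np.int64(12), np.int64(14), np.int64(20)), (np.int64(22), np.int64(-55), np.int64(111)), (np.int64(24), np.int64(-54), np.int64(110))]
207 [(np.int64(1), np.int64(15), np.int64(16)), (np.int64(3), np.int64(15), np.int64(18)), (np.int64(6), np.int64(13), np.int64(21)), (np.int64(8), np.int64(15), np.int64(20)), (np.int64(10), np.int64(14), np.int64(22)), (np.int64(12), np.int64(17), np.int64(19)), (np.int64(14), np.int64(18), np.int64(20)), (np.int64(23), np.int64(-52), np.int64(111))]
208 [(np.int64(1), np.int64(18), np.int64(16)), (np.int64(3), np.int64(16), np.int64(19)), (np.i
[... 9735 characters left out ...]
8), np.int64(108)), (np.int64(-11), np.int64(8), np.int64(110)), (np.int64(-9), np.int64(9), np.int64(110)), (np.int64(-6), np.int64(7), np.int64(114)), (np.int64(-1), np.int64(-41), np.int64(185)), (np.int64(2), np.int64(-39), np.int64(184)), (np.int64(4), np.int64(-37), np.int64(183)), (np.int64(6), np.int64(-37), np.int64(185))]
231 [(np.int64(-14), np.int64(9), np.int64(111)), (np.int64(-12), np.int64(9), np.int64(112)), (np.int64(-10), np.int64(12), np.int64(110)), (np.int64(-7), np.int64(11), np.int64(112)), (np.int64(-2), np.int64(-37), np.int64(183)), (np.int64(1), np.int64(-36), np.int64(184)), (np.int64(3), np.int64(-35), np.int64(184)), (np.int64(5), np.int64(-32), np.int64(182))]
```

The mark is at (522,267) and the tip is just above the slot at (530,300) in the crop. Depth puts the blade upright, and both cameras agree on a remaining offset of about x -1.4, y +1.5 mm.

Request:
jog_arm(
  motion=[-1, 1.2, 2, -0.003, -0.001, 0.004, 10, 0, 0, 0, 0, 0, 0, 10],
)

```text
time: 20.45
ee_pos: [0.5095, -0.2155, 0.2094]
tcp_rot: [0.763, 0.646, 0.001, 0.001]
contact_force: [-0.7, 0.0, -2.4]
gripper_width: 0.0234
```

Run:
```python
from h import *
plan([.5092,-.2156,.153],80.5)
```

```text
t 20.45 pos [ 0.5095 -0.2155  0.2094] shift [-0.1 -0.4 56.4] n 0.9 rot [ 0.0022  0.0003 -0.0002] w 0.0234 F [-0.7  0.  -2.4]
```

Request:
jog_arm(
  motion=[0, 0, 5, 0.002, 0, 0, 10, 0, 0, 5, 0, 0, 0, 10, 0, 0, 4, 0, 0, 0, 10, 0, 0, 0, 0, 0, 0, 10],
)

```text
time: 20.95
ee_pos: [0.5094, -0.2155, 0.1942]
tcp_rot: [0.763, 0.646, -0.0, -0.0]
contact_force: [0.3, 1.1, -1.8]
gripper_width: 0.0233
```

Run:
```python
from h import *
plan([.5092,-.2156,.153],80.5)
q=camera('scene'); pickle.dump(q,open('scene3.pkl','wb'))
save('over2',cv2.resize(q['image'][190:245,170:240],None,fx=10,fy=10,interpolation=cv2.INTER_CUBIC))
```

```text
t 20.95 pos [ 0.5094 -0.2155  0.1942] shift [-0.2 -0.2 41.2] n 0.7 rot [-0.0003  0.0002 -0.0001] w 0.0233 F [ 0.3  1.1 -1.8]
```

View pics/over2.png

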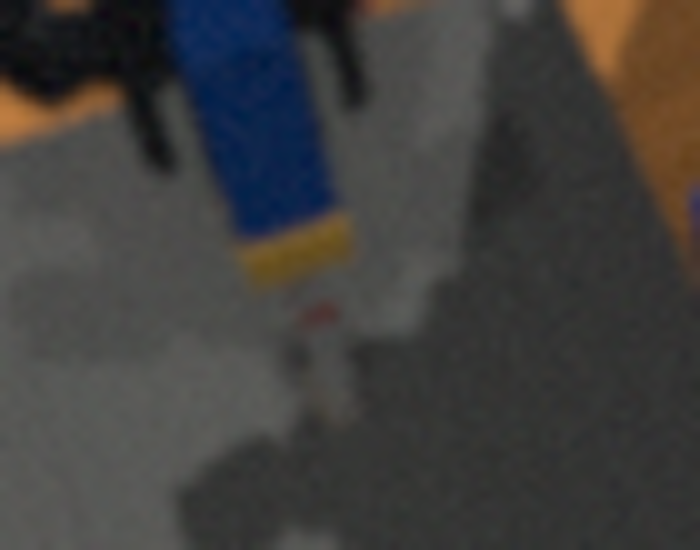

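The tip is at the mouth and lined up with the slot, with the mark at (320,315) in the crop. I'll continue down in small steps and watch the force.

Request:
jog_arm(
  motion=[-0.2, -0.2, 4, 0, 0, 0, 10, 0, 0, 3, 0, 0, 0, 10, 0, 0, 0, 0, 0, 0, 10],
)

```text
time: 21.38
ee_pos: [0.5094, -0.2157, 0.1871]
tcp_rot: [0.763, 0.646, -0.0, 0.0]
contact_force: [0.0, 0.6, -1.4]
gripper_width: 0.0232
```

Run:
```python
from h import *
plan([.5092,-.2156,.153],80.5)
```

```text
t 21.38 pos [ 0.5094 -0.2157  0.1871] shift [ 0.1 -0.2 34.1] n 0.5 rot [ 0.0003  0.0003 -0.    ] w 0.0232 F [ 0.   0.6 -1.4]
```

Request:
jog_arm(
  motion=[0, 0, 4, 0, 0, 0, 10, 0, 0, 3, 0, 0, 0, 10, 0, 0, 1, 0, 0, 0, 10],
)

```text
time: 21.75
ee_pos: [0.5094, -0.2158, 0.1786]
tcp_rot: [0.763, 0.646, 0.0, 0.0]
contact_force: [-0.1, 0.7, -0.7]
gripper_width: 0.0235
```

Run:
```python
from h import *
plan([.5092,-.2156,.153],80.5)
```

```text
t 21.75 pos [ 0.5094 -0.2158  0.1786] shift [ 0.2 -0.3 25.6] n 0.4 rot [ 0.0005  0.0003 -0.0001] w 0.0235 F [-0.1  0.7 -0.7]
```

Request:
jog_arm(
  motion=[0, 0, 4, 0, 0, 0, 10, 0, 0, 4, 0, 0, 0, 10, 0, 0, 2, 0, 0, 0, 10, 0, 0, 0, 0, 0, 0, 10],
)

```text
time: 22.25
ee_pos: [0.5094, -0.2157, 0.1677]
tcp_rot: [0.763, 0.646, -0.0, 0.0]
contact_force: [-0.6, 0.3, -1.5]
gripper_width: 0.0232
```

Run:
```python
from h import *
plan([.5092,-.2156,.153],80.5)
```

```text
t 22.25 pos [ 0.5094 -0.2157  0.1677] shift [ 0.1 -0.2 14.7] n 0.2 rot [ 0.0002  0.0003 -0.0001] w 0.0232 F [-0.6  0.3 -1.5]
```

Free so far, with only the chisel's weight showing on the force reading.

Request:
jog_arm(
  motion=[0, 0, 4, 0, 0, 0, 10, 0, 0, 4, 0, 0, 0, 10, 0, 0, 4, 0, 0, 0, 10, 0, 0, 1, 0, 0, 0, 10, 0, 0, 0, 0, 0, 0, 10, 0, 0, 0, 0, 0, 0, 10],
)

```text
time: 23.0
ee_pos: [0.5095, -0.2158, 0.1539]
tcp_rot: [0.763, 0.646, -0.0, 0.0]
contact_force: [-1.2, 0.9, -2.0]
gripper_width: 0.0237
```

Run:
```python
from h import *
plan([.5092,-.2156,.153],80.5)
q=camera('scene'); pickle.dump(q,open('scene4.pkl','wb'))
save('in',cv2.resize(q['image'][190:245,170:240],None,fx=10,fy=10,interpolation=cv2.INTER_CUBIC))
im=q['image'].astype(int); W=world(q)
s=telemetry.sense(); R=Ro.from_quat(s['tcp_rot'])
for c in (202,203,204):
  print([(r,*im[r,c].tolist(),*(W[r,c]*1000).round().tolist()) for r in range(216,232)])
for z in(.122,.104,.1,.096):
  t=s['ee_pos']; print(z,proj(q,np.array([t[0],t[1],z])+R.apply([0,.012 if z<.12 else .016,0])).round(1))
```

```text
t 23.0 pos [ 0.5095 -0.2158  0.1539] shift [ 0.1 -0.3  0.9] n 0.0 rot [ 0.0004  0.0003 -0.0001] w 0.0237 F [-1.2  0.9 -2. ]
[(216, 16, 37, 75, 524.0, -212.0, 160.0), (217, 11, 35, 73, 525.0, -213.0, 158.0), (218, 10, 36, 74, 525.0, -214.0, 155.0), (219, 14, 36, 76, 525.0, -215.0, 151.0), (220, 14, 38, 75, 525.0, -215.0, 147.0), (221, 12, 34, 74, 526.0, -216.0, 146.0), (222, 47, 47, 75, 525.0, -216.0, 141.0), (223, 87, 71, 59, 525.0, -217.0, 137.0), (224, 105, 83, 42, 527.0, -218.0, 136.0), (225, 104, 81, 36, 525.0, -218.0, 130.0), (226, 95, 75, 30, 526.0, -219.0, 128.0), (227, 86, 72, 46, 525.0, -220.0, 122.0), (228, 74, 69, 59, 520.0, -219.0, 112.0), (229, 70, 68, 64, 517.0, -219.0, 104.0), (230, 71, 60, 60, 505.0, -217.0, 81.0), (231, 67, 49, 50, 470.0, -209.0, 26.0)]
[(216, 13, 37, 74, 526.0, -211.0, 161.0), (217, 13, 35, 74, 528.0, -212.0, 160.0), (218, 0, 33, 72, 526.0, -212.0, 154.0), (219, 11, 35, 75, 525.0, -212.0, 149.0), (220, 12, 40, 78, 524.0, -213.0, 144.0), (221, 23, 41, 75, 524.0, -213.0, 141.0), (222, 64, 60, 73, 526.0, -214.0, 140.0), (223, 107, 85, 59, 526.0, -215.0
[... 377 characters left out ...]
.0), (217, 18, 35, 72, 527.0, -209.0, 157.0), (218, 16, 38, 74, 528.0, -210.0, 154.0), (219, 12, 35, 73, 526.0, -210.0, 149.0), (220, 10, 33, 73, 528.0, -211.0, 148.0), (221, 32, 42, 73, 526.0, -212.0, 142.0), (222, 78, 66, 65, 526.0, -212.0, 138.0), (223, 106, 85, 51, 528.0, -213.0, 137.0), (224, 109, 85, 39, 527.0, -214.0, 133.0), (225, 101, 80, 32, 527.0, -214.0, 128.0), (226, 89, 72, 37, 527.0, -215.0, 125.0), (227, 79, 69, 53, 522.0, -214.0, 114.0), (228, 69, 67, 64, 524.0, -215.0, 113.0), (229, 72, 68, 66, 524.0, -216.0, 110.0), (230, 74, 56, 54, 522.0, -216.0, 103.0), (231, 73, 45, 45, 523.0, -217.0, 101.0)]
0.122 [202.6 227. ]
0.104 [203.3 229.9]
0.1 [203.6 230.8]
0.096 [203.9 231.7]
```

View pics/in.png

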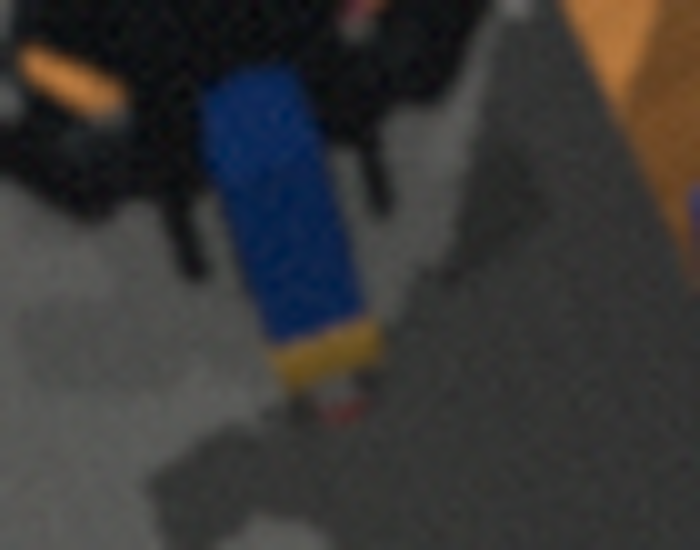

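The red mark at crop (340,412) sits at the plate surface: depth gives z of about 0.101, and the arm pose gives about 0.101. I'll hold here and check the rest of the scene.

Request:
jog_arm(
  motion=[0, 0, 0.5, 0, 0, 0, 10, 0, 0, 0, 0, 0, 0, 10, 0, 0, 0, 0, 0, 0, 10, 0, 0, 0, 0, 0, 0, 10, 0, 0, 0, 0, 0, 0, 10, 0, 0, 0, 0, 0, 0, 10, 0, 0, 0, 0, 0, 0, 10, 0, 0, 0, 0, 0, 0, 10],
)

```text
time: 24.05
ee_pos: [0.5097, -0.2158, 0.1536]
tcp_rot: [0.763, 0.646, 0.0, 0.0]
contact_force: [0.8, -0.6, -1.7]
gripper_width: 0.0232
```

Run:
```python
from h import *
plan([.5092,-.2156,.153],80.5)
q=camera('scene'); save('end',q['image']); p0=pickle.load(open('scene0.pkl','rb'))
W=world(q);W0=world(p0)
for n in ['chisel_yellow','chisel_black','mug','oil','hammer','driver','fretwork','offcut_pale','offcut_dark']:
    for d in cut_out(q,n)[:2]: print(n,round(d['conf'],2),np.round(d['uv']),np.nanmedian(W[d['region']],0).round(3))
```

```text
t 24.05 pos [ 0.5097 -0.2158  0.1536] shift [ 0.1 -0.5  0.6] n 0.0 rot [0.001  0.0004 0.    ] w 0.0232 F [ 0.8 -0.6 -1.7]
chisel_yellow 0.63 [387. 161.] [0.609 0.279 0.126]
chisel_black 0.66 [372. 150.] [0.552 0.267 0.13 ]
mug 0.7 [397. 232.] [0.763 0.187 0.055]
oil 0.56 [337. 285.] [ 0.799 -0.034  0.084]
oil 0.2 [371. 149.] [0.553 0.268 0.127]
hammer 0.64 [148. 337.] [ 0.658 -0.435  0.024]
driver 0.79 [241. 337.] [ 0.766 -0.263  0.023]
driver 0.65 [363. 171.] [0.553 0.26  0.068]
fretwork 0.84 [295. 146.] [0.331 0.163 0.003]
fretwork 0.43 [387. 161.] [0.61  0.278 0.13 ]
offcut_pale 0.65 [270. 231.] [ 0.564 -0.06   0.025]
offcut_pale 0.59 [199. 212.] [ 0.524 -0.217  0.174]
offcut_dark 0.75 [294. 342.] [ 0.84  -0.177  0.023]
offcut_dark 0.71 [258. 197.] [ 0.444 -0.029  0.022]
```

View pics/end.png

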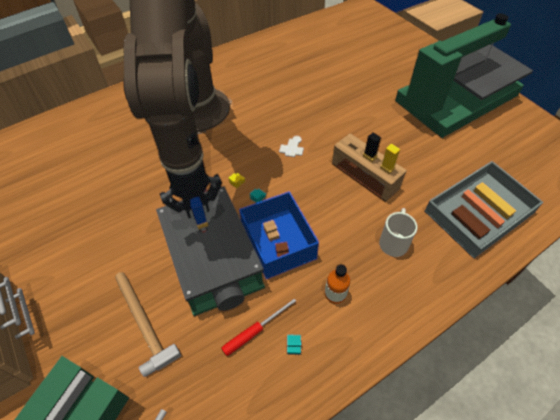

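The final picture shows both offcuts in the bin, at (270,231) and (281,248). The chisel is upright in the slot at (200,215), and the bystanders are where they were. I'm handing the job in.

```bash
python3 -c "
from h import *
print(order.close_job())"
```

```text
the job is handed in; nothing more can be done
None
```

I cleared both offcuts into the blue bin. I then lowered the blue-handled chisel through the slot until its red mark was level with the plate. I handed the job in at about 24 s with the gripper still holding the chisel; no verdict is reported.

**Last checks:**
- **Mark height:** about 1 mm above the plate's top face, by both camera depth and arm pose (7 mm allowed).
- **Sideways:** the tool was within about 1 mm of the measured slot centre (6 mm allowed). The two cameras' slot fits differed by about 1.7 mm, so I aimed midway, corrected for how the chisel sat in the grip.
- **Upright:** the tool's tilt was about 0.001 rad, and the blade looked upright in the pictures.
- **Force:** the wrist read under about 2.5 N, roughly the chisel's weight, throughout the insertion. The grip was set to 60 N.
- **Offcuts:** the final picture shows both lying in the bin.
- **Bystanders:** the two other chisels, mug, oil bottle and fretwork were within about 4 mm of where they started. The hammer and driver looked unmoved in the pictures; I did not measure their starting positions.

**Disagreement:** in the last picture the network did not report the dark offcut in the bin, giving only the look-alikes on the bench. I confirmed it by eye at pixel (281,248).

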